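# Twist-lock filler cap of unknown hand

### The arm

A 6-joint arm with a two-finger parallel gripper is mounted at the origin on the work surface. World frame = base frame: x ahead of the robot, y to its left, z up, the work surface at z = 0. Lengths are in m, angles in rad, forces in N, time in s.
With the tool pointing down it reaches from about 0.35 to 0.975 m from the base axis. Payload 4.9 kg.
Tool frame: the origin (TCP) lies at the very end of the fingers, on their centre line; the grasp point (between the pads) lies manip.grip_point_offset behind it (manip.grip_point_offset is the distance from the TCP to the grasp point, in m); z points along the fingers, y is the line along which they close (so a half turn about z gives the same grasp; the last joint's range is limited). The gripper opens to 85 mm and grips with 20 to 120 N. Pads are 22 mm wide; open, the fingers measure 114 mm over their backs; the gripper's body (76 mm by 85 mm) begins 54 mm behind the grasp point. The pads swing forward as they close: fully open they stand 13 mm farther back than shut.
Start: joints at [1.216, 0.053, 1.613, -0, 1.476, -0.119], TCP at [0.146, 0.608, 0.231] pointing down, gripper open.
Joint ranges: [-3.01, 3.01], [-1.01, 2.22], [0.06, 2.58], [-1.02, 4.17], [0.09, 2.62], [-3.14, 3.14]. Speed limits (rad/s): [2.57, 2.57, 3.14, 3.14, 3.14, 3.14].

### API

Orientations are given as a unit quaternion [w, x, y, z].
In Python, from plant import manip gives the robot as it stands.
- The arm moves only by the shell command python3 -m crank 'ROWS' [OPENING]. ROWS is JSON, a list of rows, each an object of numbers: "x", "y", "z": the shift along the tool's x, y, z in cm; "turn": the turn about the tool's z in rad. In form: [{"x": .., "y": .., "z": .., "turn": ..}, ...]. A call has 1 to 5 rows; each row shifts and turns the commanded pose from where the row before left it, along the tool's axes as they then stand; what a row does not reach is not made up. A row lasts 1/10 s, in which the tool goes at most 50 mm and 8.59 degrees, less where a joint would pass 70% of its speed; a pose out of reach is approached as far as the arm can. A call with a gripper value outside its range is refused whole. OPENING is the opening in per cent of the stroke, from 0 (shut) to 100 (fully open), set as the call begins (- or left out, the last holds). The fingers move at their own pace and stop on an object; the grip force is fixed at half the most. Time passes only in rows, so rows that do not move let the fingers close. It gives the time, the measured TCP pose, the force, the opening and the grip force at its end, in the units of the state.
- manip.state(): the state, without advancing time (a new reading comes with each control period).
- manip.grab_frame(name): name is "scene" or "top" or "wrist"; returns (picture, depth): 480x640x3 uint8, red, green, blue; 480x640 float32, m along the optical axis (not along the pixel's ray), 0 where there is no reading.
- manip.camera_model(name): a dict with "mtx" (3x3 intrinsics, pixels), "world_to_cam" (4x4, takes a point from world to camera coordinates). Camera axes: x right, y down, z forward; pixel columns grow to the right and rows downward; lengths in m; the calibration is good to about 2 mm. A picture is of the moment at which its call begins: read the wrist's pose just before it. camera_model takes no time and is no camera call; for the wrist camera it gives the pose at the moment of the call.
- manip.job_done(): hands the job in; it is judged then, once.
The state is a dict: "time": time; "joint_pos": joint angles; "joint_vel": joint speeds; "joint_efforts": joint torques, N m; "tool_pos": TCP position; "tool_rot": TCP orientation; "contact_force": force on the tool from outside, world axes, zero at the start; "ft_torque": the same for the moment, N m; "gripper_width": opening from 0.0 (shut) to 1.0 (fully open); "grasp_force": force on a finger pad.
Only numpy, scipy, OpenCV 4.12 (cv2) and the standard library are available. Lean on these libraries where they do the work, as an engineer would, in place of code of your own. Each camera call takes 0.05 s, during which the arm holds its last target. There are 200 camera calls.

### The job

The boiler's feed tank on the tea-shop counter needs a refill, but nobody remembers whether its red twist-lock filler cap undoes to the left or to the right. Take the cap by its knob without squeezing hard (under 60 N), feel which way it turns - if it stops dead one way, do not strain it but go the other way - twist it about a quarter turn until it is free, and lift it straight off, upright. Finish while still holding the cap still and upright straight over the neck, about 8 to 10 cm above where it sat so that drips fall back into the tank, with everything else on and around the tank left as it stands.

Things in the scene. Friction and masses are not known exactly. Their poses are not given: they have to be found in the camera images.
- cap_grip (a point): Grip point of the red plastic filler cap (about 120 g, loose): a disc 86 mm in diameter, 8 mm thick, with an upright round ribbed knob on it, 38 mm in diameter, 38 mm high; a white stripe runs across disc and knob top. The point is on the cap's axis, 24 mm above the disc's top (32 mm above its underside), 14 mm below the knob's top. z up, x along the stripe.
- cap: The same cap, origin at its disc's underside. Hidden lugs lock it in the neck, with 2 to 3 mm play. One sense of turning, not visible, differing from time to time, frees it: it turns with little effort and lifts off 57 to 123 degrees from the tank's x (best 75 to 90). The other sense meets a hard stop after 3 to 13 degrees: the twisting moment rises sharply, then the knob slips in the fingers and the cap stays behind, as its stripe shows.
- tank: Fixed stainless feed tank, 220 mm (x) by 340 mm (y) by 130 mm high, origin at the centre of its underside; its front, with a small tap and a blue panel, faces its -x. The locked cap's stripe lies along the tank's x (within 3 degrees); two yellow marks on the tank top, before and behind the neck, show that line.
- neck (a point): Centre of the rim of the tank's round filler neck (82 mm outside, 7 mm above the tank top, so 137 mm above the counter), at x 0, y -60 mm of the tank; axes as the tank's. The cap's disc rests on this rim, so cap_grip starts 32 mm above this point.
- cup: Clear plastic cup, 84 mm across, 110 mm high, standing on the tank top; leave alone.
- dome_lid: Clear dome lid, 90 mm across, 45 mm high, lying on the tank top; leave alone.
- syrup: Amber syrup bottle with white cap, 68 mm across, 170 mm high, beside the tank; leave alone.
- jug: Yellow measuring jug with a handle, 100 mm across, 120 mm high, beside the tank; leave alone.
- shaker: Steel shaker, 88 mm across, 178 mm high, beside the tank; leave alone.
- spoon: Black spoon lying beside the tank; leave alone.
Not all that is in view belongs to the job. What is meant by the cap is not blue, and is the smaller of those in its own colour.

How it is judged:
By the outcome, as a careful person would: the job done as asked, in the order asked, and still so for the second after the job is handed in, while the arm keeps its last pose, push and grip.
It also fails if it takes over 48 s, if anything falls off the work surface, if the arm or the gripper's body presses on something with over 40 N, if the wrist force passes 120 N, or if a joint passes its speed limit or range.

## Working session

There is one attempt and no reset: what is moved stays moved. The work goes in short steps, Python scripts to look and compute and a shell command to move; the robot and the scene stay as the last step left them, time stands still between calls to the robot, and variables do not carry over. Pictures are saved under pics/ and viewed, at most 10 in all, crops included, and the job is handed in when it is done.

```bash
mkdir -p pics; cat > h.py <<'E'
import numpy as np, cv2
from plant import manip
def snap(n,f):
    m=manip.camera_model(n); p,d=manip.grab_frame(n)
    cv2.imwrite(f'pics/{f}.png',p[...,::-1]); np.savez(f'pics/{f}.npz',p=p,d=d,K=m['mtx'],T=m['world_to_cam']); return p,d,m
def ray(m,u,v,z):
    K=np.array(m['mtx']);T=np.array(m['world_to_cam']);R=T[:3,:3];c=-R.T@T[:3,3]
    r=R.T@np.linalg.inv(K)@[u,v,1]; return c+r*(z-c[2])/r[2]
E
python3 - <<'E'
from h import *
s=manip.state(); print(s, manip.grip_point_offset)
a=snap('scene','s0')[0]; b=snap('top','t0')[0]
E
```

```text
{'time': 0.0, 'joint_pos': array([ 1.21604935e+00,  5.33607095e-02,  1.61431943e+00,  6.03061634e-06,
        1.47600822e+00, -1.18999245e-01]), 'joint_vel': array([ 0.00120764, -0.00083592,  0.00014619, -0.00033279,  0.00102324,
       -0.00044211]), 'joint_efforts': array([-1.38356147e-03, -3.93674541e+01, -3.70179033e+01, -2.47154003e-04,
        7.18211144e-03, -7.68696850e-06]), 'tool_pos': array([0.14575627, 0.60711233, 0.23004545]), 'tool_rot': array([-2.48810938e-04,  1.17601315e-01,  9.93060337e-01, -1.01788765e-03]), 'contact_force': array([-0.12036937,  0.29579636,  0.69274139]), 'ft_torque': array([-0.00413221,  0.00753703, -0.01765593]), 'grasp_force': 0.0, 'gripper_width': 1.0003999200863267} 0.0187
```

View pics/t0.png

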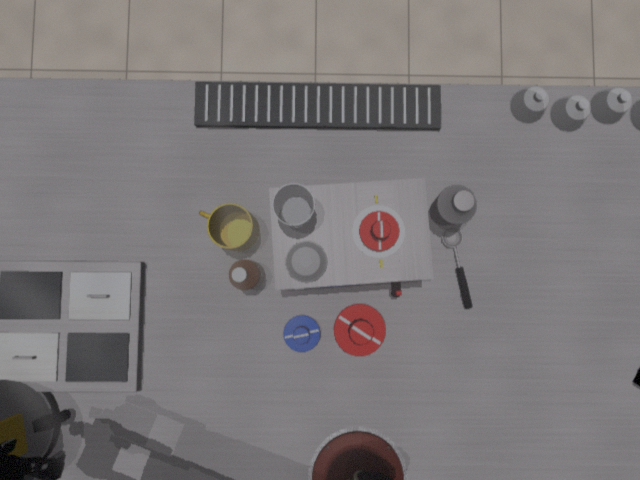

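View pics/s0.png

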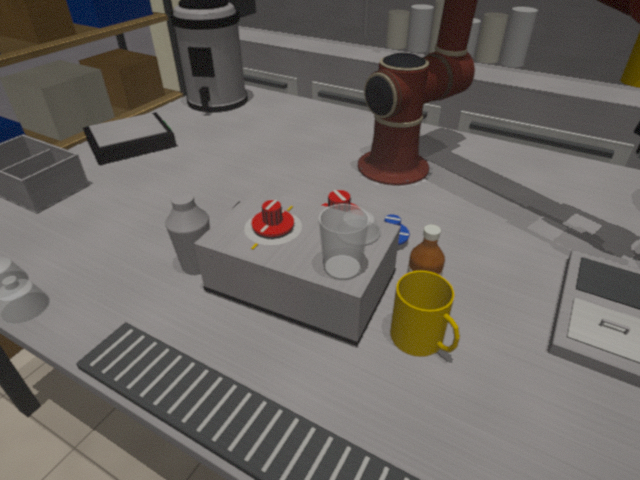

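The top view has the small red cap at (379,231) with yellow marks at (376,199) and (380,264). The cup is at (295,205), the dome lid at (306,262) and the shaker at (455,205). The larger red lid at (360,330) and the blue one are decoys.

```bash
cat > m.py <<'E'
from h import *
f=np.load('pics/t0.npz');p=f['p'];m=dict(mtx=f['K'],world_to_cam=f['T'])
hsv=cv2.cvtColor(p,cv2.COLOR_RGB2HSV)
red=((hsv[...,0]<8)|(hsv[...,0]>172))&(hsv[...,1]>130)&(hsv[...,2]>60)
roi=np.zeros_like(red);roi[205:258,352:406]=1
c=max(cv2.findContours((red&roi).astype(np.uint8),0,2)[0],key=cv2.contourArea)
pts=np.vstack([q.reshape(-1,2) for q in cv2.findContours((red&roi).astype(np.uint8),0,2)[0] if cv2.contourArea(q)>20])
(u,v),r=cv2.minEnclosingCircle(pts);print(u,v,r)
print('cap',ray(m,u,v,.145),'edge',ray(m,u+r,v,.145))
yel=(hsv[...,0]>18)&(hsv[...,0]<34)&(hsv[...,1]>110)&(hsv[...,2]>90)
roi[:]=0;roi[190:275,365:395]=1
n,l,st,ce=cv2.connectedComponentsWithStats((yel&roi).astype(np.uint8))
M=[ray(m,*ce[i],.13) for i in range(1,n) if st[i,4]>4];print(st,M)
for n_,uv,z in [('cup',(295,205),.24),('shaker',(463,200),.178),('cupbase',(297,211),.13),('tank corner',(425,179),.13),('tank corner',(432,280),.13),('dome',(306,262),.175)]:print(n_,ray(m,*uv,z))
E
python3 m.py
```

```text
378.646728515625 230.8397674560547 19.08546257019043
cap [ 0.56472572 -0.03438587  0.145     ] edge [ 0.56509346 -0.07517393  0.145     ]
[[     0      0    640    480 307192]
 [   376    199      1      3      3]
 [   380    262      2      5      5]] [array([ 0.49450348, -0.04077732,  0.13      ])]
cup [0.60481275 0.13907977 0.24      ]
shaker [ 0.62767978 -0.20632514  0.178     ]
cupbase [0.60759032 0.14078271 0.13      ]
tank corner [ 0.68065955 -0.13750638  0.13      ]
tank corner [ 0.46099192 -0.15109327  0.13      ]
dome [0.49632686 0.11865292 0.175     ]
```

```bash
python3 -m crank '[{"z":-4},{"z":-4},{"x":-3.5,"y":-3.3},{"x":-3.5,"y":-3.3},{"x":-3.5,"y":-3.3}]'
python3 -m crank '[{"x":-3.5,"y":-3.3},{"x":-3.5,"y":-3.3},{"x":-3.5,"y":-3.3},{"x":-3.5,"y":-3.3},{"x":-3.5,"y":-3.3}]'
python3 -m crank '[{"x":-3.5,"y":-3.3},{"x":-3.5,"y":-3.3},{"x":-3.5,"y":-3.3},{"x":-3.5,"y":-3.3},{"x":-3.5,"y":-3.3}]'
```

```text
schema error: expected keys x, y, z, turn
schema error: expected keys x, y, z, turn
schema error: expected keys x, y, z, turn
```

```bash
python3 -m crank '[{"x":0,"y":0,"z":-4,"turn":0},{"x":0,"y":0,"z":-4,"turn":0},{"x":-3.5,"y":-3.3,"z":0,"turn":0},{"x":-3.5,"y":-3.3,"z":0,"turn":0},{"x":-3.5,"y":-3.3,"z":0,"turn":0}]'
python3 -m crank '[{"x":-3.5,"y":-3.3,"z":0,"turn":0},{"x":-3.5,"y":-3.3,"z":0,"turn":0},{"x":-3.5,"y":-3.3,"z":0,"turn":0},{"x":-3.5,"y":-3.3,"z":0,"turn":0},{"x":-3.5,"y":-3.3,"z":0,"turn":0}]'
python3 -m crank '[{"x":-3.5,"y":-3.3,"z":0,"turn":0},{"x":-3.5,"y":-3.3,"z":0,"turn":0},{"x":-3.5,"y":-3.3,"z":0,"turn":0},{"x":-3.5,"y":-3.3,"z":0,"turn":0},{"x":-3.5,"y":-3.3,"z":0,"turn":0}]'
```

```text
time: 0.6
tool_pos: [0.2254, 0.4856, 0.3111]
tool_rot: [0.0, 0.117, 0.993, -0.0]
contact_force: [0.4, 0.2, 0.8]
gripper_width: 0.999
grasp_force: 0.0
time: 1.1
tool_pos: [0.357, 0.2838, 0.3109]
tool_rot: [-0.0, 0.117, 0.993, -0.0]
contact_force: [0.7, -0.5, -0.2]
gripper_width: 1.0
grasp_force: 0.0
time: 1.6
tool_pos: [0.4887, 0.0823, 0.3109]
tool_rot: [-0.0, 0.118, 0.993, 0.0]
contact_force: [1.3, 0.5, -0.4]
gripper_width: 1.002
grasp_force: 0.0
```

```bash
python3 -m crank '[{"x":-3.2,"y":-3.1,"z":0,"turn":0},{"x":-3.2,"y":-3.1,"z":0,"turn":0},{"x":0,"y":0,"z":0,"turn":0},{"x":0,"y":0,"z":0,"turn":0}]'
python3 - <<'E'
from h import *
snap('wrist','w1'); print(manip.state()['tool_pos'])
E
```

```text
time: 2.0
tool_pos: [0.5358, 0.0084, 0.3104]
tool_rot: [-0.001, 0.119, 0.993, 0.0]
contact_force: [0.1, 0.3, -0.9]
gripper_width: 0.997
grasp_force: 0.0
[0.53558508 0.00923011 0.31069981]
```

View pics/w1.png

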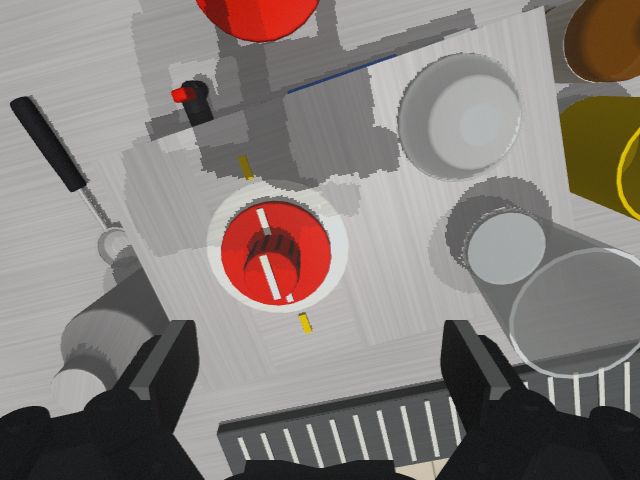

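The wrist view shows the cap disc around (276,253) with its stripe running between the yellow marks at (246,168) and (306,323). The surroundings are clear for the fingers.

```bash
cat > w.py <<'E'
from h import *
import sys
def meas(f,z=.145,roi=(200,190,345,320)):
    f=np.load(f'pics/{f}.npz');p=f['p'];m=dict(mtx=f['K'],world_to_cam=f['T'])
    hsv=cv2.cvtColor(p,cv2.COLOR_RGB2HSV)
    R=np.zeros(p.shape[:2],bool);x0,y0,x1,y1=roi;R[y0:y1,x0:x1]=1
    red=((hsv[...,0]<8)|(hsv[...,0]>172))&(hsv[...,1]>130)&R
    c=np.vstack([q for q in cv2.findContours(red.astype(np.uint8),0,1)[0] if cv2.contourArea(q)>100])
    h=cv2.convexHull(c).reshape(-1,2)
    W=np.array([ray(m,u,v,z)[:2] for u,v in h]);(a,b),r=cv2.minEnclosingCircle((W*1000).astype(np.float32))
    print('circle mm',a,b,r)
    return p,m,hsv
if __name__=='__main__':
    p,m,hsv=meas('w1')
    yel=(hsv[...,0]>18)&(hsv[...,0]<34)&(hsv[...,1]>100);o=[]
    for x0,y0,x1,y1 in [(230,145,265,190),(290,305,325,340)]:
        v,u=np.nonzero(yel[y0:y1,x0:x1]);o.append(ray(m,u.mean()+x0,v.mean()+y0,.13))
    d=o[1]-o[0];print(o,'yaw',np.degrees(np.arctan2(d[1],d[0])))
E
python3 w.py
```

```text
circle mm 564.369384765625 -33.363407135009766 43.14656448364258
[array([ 0.49560473, -0.04012641,  0.13      ]), array([ 0.63572165, -0.02938686,  0.13      ])] yaw 4.382983189922205
```

```bash
python3 -m crank '[{"x":-1.9,"y":-1.7,"z":0,"turn":0},{"x":-1.96,"y":-1.77,"z":0,"turn":0},{"x":0,"y":0,"z":4,"turn":0},{"x":0,"y":0,"z":4,"turn":0},{"x":0,"y":0,"z":0,"turn":0}]'
python3 -m crank '[{"x":0,"y":0,"z":0,"turn":0}]'
python3 -c "
from plant import manip;s=manip.state();print(s['joint_pos'],s['ft_torque'],s['tool_rot'])"
```

```text
time: 2.55
tool_pos: [0.5612, -0.0316, 0.2244]
tool_rot: [-0.006, 0.117, 0.993, 0.001]
contact_force: [-1.1, 0.8, -0.7]
gripper_width: 0.997
grasp_force: 0.0
time: 2.65
tool_pos: [0.5648, -0.0325, 0.2314]
tool_rot: [-0.001, 0.117, 0.993, 0.0]
contact_force: [0.7, 0.5, 0.5]
gripper_width: 1.004
grasp_force: 0.0
[-1.89053990e-01 -8.74759217e-02  1.75120306e+00  1.29203444e-04
  1.47909554e+00 -1.52583895e+00] [0.00756509 0.03209492 0.0340784 ] [-6.08785035e-04  1.16744785e-01  9.93161756e-01  1.08431947e-04]
```

```bash
python3 -m crank '[{"x":0,"y":0,"z":1.5,"turn":0.14},{"x":0,"y":0,"z":1.5,"turn":0.14},{"x":0,"y":0,"z":1.5,"turn":0.14},{"x":0,"y":0,"z":1.5,"turn":0.14},{"x":0,"y":0,"z":1.5,"turn":0}]'
python3 -m crank '[{"x":0,"y":0,"z":0.6,"turn":0},{"x":0,"y":0,"z":0,"turn":0},{"x":0,"y":0,"z":0,"turn":0}]' 55
python3 -m crank '[{"x":0,"y":0,"z":0,"turn":0},{"x":0,"y":0,"z":0,"turn":0}]' 46
```

```text
time: 3.15
tool_pos: [0.5674, -0.0334, 0.1595]
tool_rot: [0.003, 0.387, 0.922, 0.001]
contact_force: [0.0, -1.0, -0.0]
gripper_width: 1.003
grasp_force: 0.0
time: 3.45
tool_pos: [0.566, -0.0337, 0.1515]
tool_rot: [0.001, 0.387, 0.922, 0.0]
contact_force: [0.1, 0.2, 1.1]
gripper_width: 0.553
grasp_force: 0.0
time: 3.65
tool_pos: [0.5659, -0.0339, 0.1512]
tool_rot: [0.001, 0.387, 0.922, 0.0]
contact_force: [0.6, -0.1, -0.8]
gripper_width: 0.462
grasp_force: 0.0
```

```bash
python3 -m crank '[{"x":0,"y":0,"z":0,"turn":0},{"x":0,"y":0,"z":0,"turn":0}]' 44
python3 -m crank '[{"x":0,"y":0,"z":0,"turn":0},{"x":0,"y":0,"z":0,"turn":0}]' 42;python3 -m crank '[{"x":0,"y":0,"z":0,"turn":0},{"x":0,"y":0,"z":0,"turn":0}]' 40
python3 - <<'E'
from h import *
print(manip.state()['ft_torque']); snap('wrist','w2')
E
```

```text
time: 3.85
tool_pos: [0.5659, -0.0338, 0.1512]
tool_rot: [0.001, 0.387, 0.922, 0.0]
contact_force: [-0.0, 0.6, 2.3]
gripper_width: 0.444
grasp_force: 7.9
time: 4.05
tool_pos: [0.5659, -0.0338, 0.1514]
tool_rot: [0.001, 0.387, 0.922, 0.0]
contact_force: [-0.0, 0.2, 6.5]
gripper_width: 0.428
grasp_force: 47.6
time: 4.25
tool_pos: [0.5659, -0.0338, 0.1514]
tool_rot: [0.001, 0.387, 0.922, 0.0]
contact_force: [-0.7, 0.4, 5.0]
gripper_width: 0.426
grasp_force: 59.3
[0.05967034 0.09120569 0.00737666]
```

View pics/w2.png

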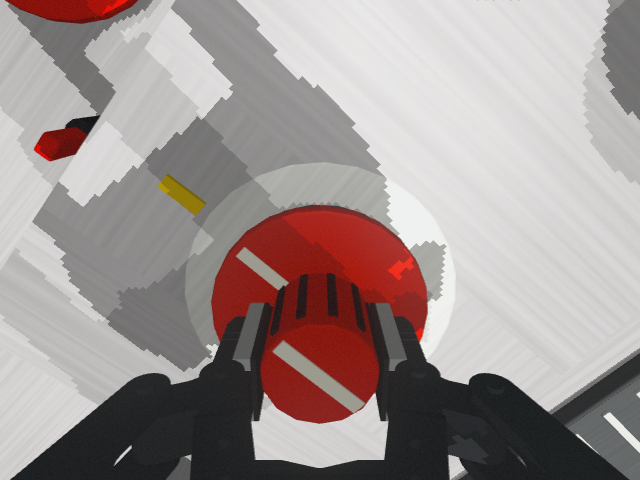

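The knob sits between the pads, with its stripe from (238,252) to (362,408) in line with the yellow mark. The force of 59 N is too near the limit, so I'm easing to 42% and feeling in the clockwise sense.

```bash
cat > tq.py <<'E'
from plant import manip
s=manip.state();print('T',s['ft_torque'].round(2),'j6',s['joint_pos'][5].round(3))
E
python3 -m crank '[{"x":0,"y":0,"z":0,"turn":0},{"x":0,"y":0,"z":0,"turn":0}]' 42 | tail -1
python3 -m crank '[{"x":0,"y":0,"z":0,"turn":0.04},{"x":0,"y":0,"z":0,"turn":0}]'| tail -1; python3 tq.py
python3 -m crank '[{"x":0,"y":0,"z":0,"turn":0.04},{"x":0,"y":0,"z":0,"turn":0}]'| tail -1; python3 tq.py
```

```text
grasp_force: 59.3
grasp_force: 59.5
T [ 0.03  0.13 -0.23] j6 -0.925
grasp_force: 59.5
T [ 0.06 -0.   -0.17] j6 -0.885
```

```bash
python3 -m crank '[{"x":0,"y":0,"z":0,"turn":0},{"x":0,"y":0,"z":0,"turn":0}]' 43 | tail -3
python3 tq.py
python3 -m crank '[{"x":0,"y":0,"z":0,"turn":0},{"x":0,"y":0,"z":0,"turn":0}]' 43 | tail -2
```

```text
contact_force: [-1.1, 0.4, 5.1]
gripper_width: 0.431
grasp_force: 44.5
T [ 0.04 -0.02 -0.12] j6 -0.886
gripper_width: 0.431
grasp_force: 44.5
```

```bash
for i in 1; do :; done
python3 -m crank '[{"x":0,"y":0,"z":0,"turn":0.04},{"x":0,"y":0,"z":0,"turn":0}]'| tail -1; python3 tq.py
python3 -m crank '[{"x":0,"y":0,"z":0,"turn":0.04},{"x":0,"y":0,"z":0,"turn":0}]'| tail -1; python3 tq.py
```

```text
grasp_force: 44.8
T [ 0.15 -0.04  0.46] j6 -0.847
grasp_force: 44.8
T [ 0.19 -0.02  0.24] j6 -0.806
```

```bash
python3 -m crank '[{"x":0,"y":0,"z":0,"turn":0.04},{"x":0,"y":0,"z":0,"turn":0}]'| tail -4; python3 tq.py
python3 -c "
from h import *
snap('wrist','w3')"
```

```text
tool_rot: [0.001, 0.476, 0.879, 0.0]
contact_force: [-0.2, 1.9, 5.9]
gripper_width: 0.434
grasp_force: 44.8
T [0.35 0.18 1.07] j6 -0.768
```

View pics/w3.png

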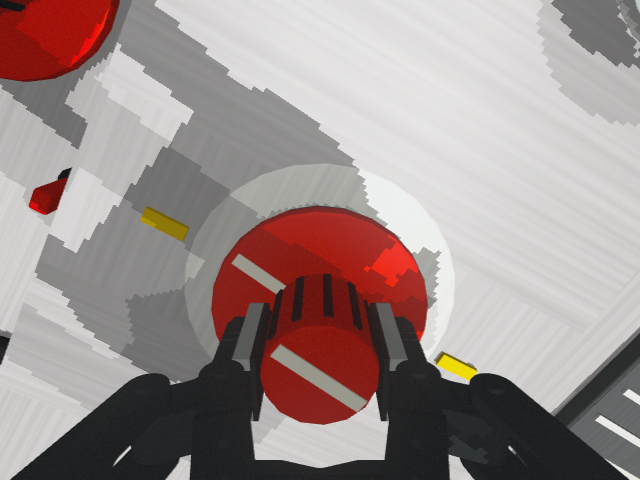

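At 11° clockwise the moment rose sharply to 1.07 N m, and the stripe (235,260)–(363,405) has slipped slightly against the fingers. That way is the hard stop, so I'm going counter-clockwise.

```bash
python3 -m crank '[{"x":0,"y":0,"z":0,"turn":-0.08},{"x":0,"y":0,"z":0,"turn":-0.08},{"x":0,"y":0,"z":0,"turn":-0.08},{"x":0,"y":0,"z":0,"turn":0}]'| tail -4; python3 tq.py
python3 -m crank '[{"x":0,"y":0,"z":0,"turn":-0.08},{"x":0,"y":0,"z":0,"turn":-0.08},{"x":0,"y":0,"z":0,"turn":-0.08},{"x":0,"y":0,"z":0,"turn":0}]'| tail -4; python3 tq.py
```

```text
tool_rot: [0.001, 0.368, 0.93, 0.0]
contact_force: [0.1, 1.1, 5.3]
gripper_width: 0.428
grasp_force: 44.8
T [0.12 0.03 0.2 ] j6 -1.008
tool_rot: [0.001, 0.254, 0.967, 0.0]
contact_force: [0.7, 0.7, 5.0]
gripper_width: 0.434
grasp_force: 44.8
T [ 0.12 -0.02  0.15] j6 -1.248
```

```bash
python3 -m crank '[{"x":0,"y":0,"z":0,"turn":-0.08},{"x":0,"y":0,"z":0,"turn":-0.08},{"x":0,"y":0,"z":0,"turn":-0.08},{"x":0,"y":0,"z":0,"turn":-0.08},{"x":0,"y":0,"z":0,"turn":-0.08}]'| tail -4; python3 tq.py
python3 -m crank '[{"x":0,"y":0,"z":0,"turn":-0.08},{"x":0,"y":0,"z":0,"turn":-0.08},{"x":0,"y":0,"z":0,"turn":-0.08},{"x":0,"y":0,"z":0,"turn":-0.08},{"x":0,"y":0,"z":0,"turn":0}]'| tail -4; python3 tq.py
python3 -m crank '[{"x":0,"y":0,"z":0,"turn":-0.08},{"x":0,"y":0,"z":0,"turn":-0.08},{"x":0,"y":0,"z":0,"turn":-0.08},{"x":0,"y":0,"z":0,"turn":-0.08},{"x":0,"y":0,"z":0,"turn":0}]'; python3 tq.py
python3 -c "
from h import *
snap('wrist','w4')"
```

```text
tool_rot: [0.001, 0.056, 0.998, 0.0]
contact_force: [0.7, 0.6, 5.3]
gripper_width: 0.433
grasp_force: 44.7
T [ 0.25 -0.2  -0.11] j6 -1.649
tool_rot: [0.001, -0.102, 0.995, 0.0]
contact_force: [2.2, 1.4, 5.5]
gripper_width: 0.428
grasp_force: 44.8
T [0.28 0.01 0.05] j6 -1.966
time: 8.25
tool_pos: [0.5661, -0.0335, 0.1513]
tool_rot: [0.001, -0.259, 0.966, -0.0]
contact_force: [-0.1, 1.0, 6.1]
gripper_width: 0.432
grasp_force: 44.8
T [0.34 0.09 0.05] j6 -2.286
```

View pics/w4.png

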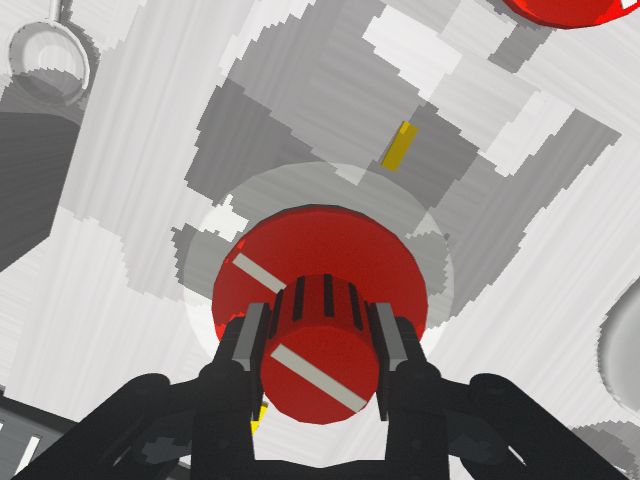

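The cap has followed the fingers: its stripe is now roughly square to the yellow mark at (400,147), about 78° counter-clockwise. I'm adding a few degrees and lifting gently.

```bash
python3 -m crank '[{"x":0,"y":0,"z":0,"turn":-0.07},{"x":0,"y":0,"z":0,"turn":0},{"x":0,"y":0,"z":-0.4,"turn":0},{"x":0,"y":0,"z":-0.4,"turn":0},{"x":0,"y":0,"z":0,"turn":0}]'; python3 tq.py
```

```text
time: 8.8
tool_pos: [0.5651, -0.0338, 0.1581]
tool_rot: [-0.0, -0.293, 0.956, -0.0]
contact_force: [-0.7, -0.7, -1.3]
gripper_width: 0.431
grasp_force: 44.1
T [ 0.   -0.03  0.01] j6 -2.356
```

Free: the force is only the cap's weight. I'll keep lifting.

```bash
python3 -m crank '[{"x":0,"y":0,"z":-1.5,"turn":0},{"x":0,"y":0,"z":-2,"turn":0},{"x":0,"y":0,"z":-2,"turn":0},{"x":0,"y":0,"z":-1.8,"turn":0},{"x":0,"y":0,"z":-0.8,"turn":0}]' | head -4
python3 -m crank '[{"x":0,"y":0,"z":0,"turn":0},{"x":0,"y":0,"z":0,"turn":0},{"x":0,"y":0,"z":0,"turn":0},{"x":0,"y":0,"z":0,"turn":0}]'; python3 tq.py
python3 -c "
from h import *
snap('scene','s5');snap('wrist','w5');a=cv2.imread('pics/s5.png')[130:330,150:450];b=cv2.imread('pics/w5.png')
cv2.imwrite('pics/c5.png',np.hstack([cv2.resize(a,(450,300)),cv2.resize(b,(350,300))]))"
```

```text
time: 9.3
tool_pos: [0.5663, -0.034, 0.2425]
tool_rot: [0.002, -0.293, 0.956, -0.001]
contact_force: [0.1, 0.4, -0.8]
time: 9.7
tool_pos: [0.5648, -0.0336, 0.2379]
tool_rot: [-0.001, -0.293, 0.956, 0.001]
contact_force: [-0.7, 0.3, -1.4]
gripper_width: 0.432
grasp_force: 44.1
T [-0.02 -0.01 -0.02] j6 -2.356
```

View pics/c5.png

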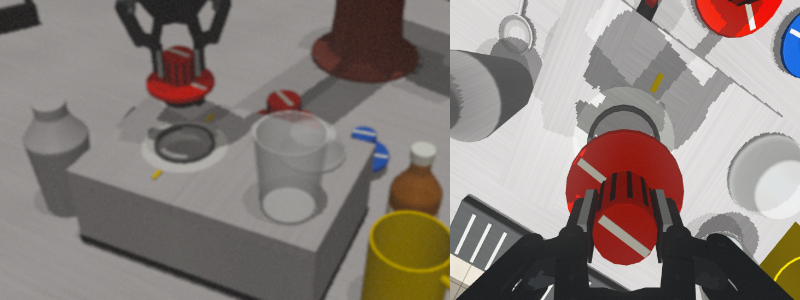

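The left half shows the cap held upright over the open neck at about (185,142), and the cup, dome lid, bottle and jug are undisturbed. I'm nudging up 3 mm to centre the height at 9 cm, then settling.

```bash
python3 -m crank '[{"x":0,"y":0,"z":-0.3,"turn":0},{"x":0,"y":0,"z":0,"turn":0},{"x":0,"y":0,"z":0,"turn":0},{"x":0,"y":0,"z":0,"turn":0},{"x":0,"y":0,"z":0,"turn":0}]'
python3 -c "
from plant import manip;print(manip.job_done())"
```

```text
time: 10.3
tool_pos: [0.5654, -0.0337, 0.2423]
tool_rot: [-0.0, -0.293, 0.956, 0.0]
contact_force: [0.6, -0.1, -1.4]
gripper_width: 0.431
grasp_force: 44.1
the job is handed in; nothing more can be done
None
```

The cap hit its stop clockwise, so I undid it about 82° counter-clockwise and lifted it off; the arm is holding it still and upright about 9 cm over the neck at 44 N (the grip briefly touched 59.5 N, just under the 60 N limit), and the job is handed in at 10.3 s.

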